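# Lay out the sample tray around the two calibration standards

## Robot

A 6-joint arm with a two-finger parallel gripper is mounted at the origin on the work surface. World frame = base frame: x ahead of the robot, y to its left, z up, the work surface at z = 0. Lengths are in m, angles in rad, forces in N, time in s.
With the tool pointing down it reaches from about 0.325 to 0.9 m from the base axis. Payload 6.1 kg.
Tool frame: the origin (TCP) lies midway between the tips of the shut fingers; the grasp point (between the pads) lies 19 mm behind it; z points along the fingers, y is the line along which they close (so a half turn about z gives the same grasp; the last joint's range is limited). The gripper opens to 87 mm and grips with 3 to 60 N. Pads are 19 mm wide; open, the fingers measure 117 mm over their backs; the gripper's body (75 mm by 190 mm) begins 51 mm behind the grasp point.
Start: joints at [-1.308, 0.22, 1.526, -0, 1.395, -0.126], TCP at [0.237, -0.578, 0.223] pointing down, gripper open.
Joint ranges: [-2.98, 2.98], [-0.91, 2.08], [0.09, 2.57], [-1.24, 4.39], [0.2, 2.65], [-2.68, 2.68]. Speed limits (rad/s): [2.57, 2.57, 3.01, 3.14, 3.14, 3.14].

## Interface

Orientations are given as a rotation vector (axis times angle).
In Python, from rig import observe, read_camera, camera_info, sign_off gives the robot as it stands.
- The arm moves only by the tool step_arm, never from a script. Its argument "increments" is a list of rows, each a list of 5 numbers: the shift along the tool's x, y, z scaled (see below), then the turn about the tool's z scaled (see below), then the finger opening in mm, from 0 to 87. In form: [[tx, ty, tz, roll, hand], ...]. A call has 1 to 20 rows; each row shifts and turns the commanded pose from where the row before left it, along the tool's axes as they then stand; what a row does not reach is not made up. The controller multiplies each number of a shift by 2.5 cm and each number of a turn by 5 degrees. A row lasts 1/8 s, in which the tool goes at most 62.5 mm and 10.7 degrees, less where a joint would pass 70% of its speed; a pose out of reach is approached as far as the arm can. A call with a number of a shift or a turn outside -1 to 1 is refused whole. A call with a gripper value outside its range is refused whole. The fingers move at their own pace and stop on an object; "force" is the grip in N (left out, the last holds). Time passes only in rows, so rows that do not move let the fingers close. It gives the time, the measured TCP pose, the force, the opening and the grip force at its end, in the units of the state.
- observe(): the state, without advancing time (a new reading comes with each control period).
- read_camera(name): name is "scene" or "top"; returns (picture, depth): 480x640x3 uint8, red, green, blue; 480x640 float32, m along the optical axis (not along the pixel's ray), 0 where there is no reading.
- camera_info(name): a dict with "fx", "fy", "cx", "cy" (pixels), "cam_to_world" (4x4, takes a point from camera to world coordinates). Camera axes: x right, y down, z forward; pixel columns grow to the right and rows downward; lengths in m; the calibration is good to about 2 mm. A picture is of the moment at which its call begins. camera_info takes no time and is no camera call.
- sign_off(): hands the job in; it is judged then, once.
The state is a dict: "clock": time; "joints": joint angles; "joint_vel": joint speeds; "tau": joint torques, N m; "tcp_pos": TCP position; "tcp_rot": TCP orientation; "ft_force": force on the tool from outside, world axes, zero at the start; "torque": the same for the moment, N m; "gripper_width": opening from 0.0 (shut) to 1.0 (fully open); "grip_force": force on a finger pad.
Only numpy, scipy, OpenCV 4.12 (cv2) and the standard library are available. Lean on these libraries where they do the work, as an engineer would, in place of code of your own. Each camera call takes 0.05 s, during which the arm holds its last target. There are 200 camera calls.

## Task

Two calibration standards, one with a black cap and one with a yellow cap, already stand in the front row of the wooden sample tray, the row along its teal board. Stand the open amber jar in the cell between them, the red-capped bottle in the cell directly behind the black-capped standard and the blue-capped bottle in the cell directly behind the yellow-capped one, and once the jar stands in its cell, put the steel lid on it. Set each thing down upright on the tray's floor without dropping it, and leave the two standards and the other things on the bench where they are.

Things in the scene. Friction and masses are not known exactly. Their poses are not given: they have to be found in the camera images.
- tray: fixed wooden tray, 156 x 216 mm: 2 rows of 3 open cells, 64 mm square, 70 mm apart; floors at 6 mm, walls 6 mm thick, 24 mm high. Teal board (16 thick, 30 high, 226 long) along its front (-x) edge, facing roughly the robot. Origin on the bench, mid-width under the wall between the rows; x to the back row, y to the left seen from the front. Cell centres: x -35 (front), +35 (back); y +70, 0, -70
- black_standard: calibration standard, standing loose in the left or the right front cell: closed round white plastic bottle with a paper label and a black cap, 40 mm diameter (the same from foot to cap), 88 mm tall, about 0.11 kg, upright; origin at the centre of its underside, z up
- yellow_standard: calibration standard, standing loose in the other outer front cell: closed round white plastic bottle with a paper label and a yellow cap, 40 mm diameter (the same from foot to cap), 88 mm tall, about 0.11 kg, upright; origin at the centre of its underside, z up
- red_bottle: sample on the bench: closed round white plastic bottle with a paper label and a red cap, 40 mm diameter (the same from foot to cap), 88 mm tall, about 0.11 kg, upright; origin at the centre of its underside, z up
- blue_bottle: sample on the bench: closed round white plastic bottle with a paper label and a blue cap, 40 mm diameter (the same from foot to cap), 88 mm tall, about 0.11 kg, upright; origin at the centre of its underside, z up
- jar: open, empty amber glass jar, straight-sided, 46 mm outer diameter, 70 mm tall, wall 3 mm (mouth 40 mm), about 0.13 kg, upright on the bench; origin at the centre of its underside, z up
- lid: steel lid with black knob, 0.09 kg, lying right way up. From below: tapered plug 8 mm deep, 32 mm diameter (26 at its foot), for the jar's mouth; disc 56 mm diameter, 8 to 13 mm above the foot, rests on the rim; cylindrical knob 20 mm diameter, 13 to 39 mm above the foot. Origin at the centre of the plug's foot, z up; when on the jar, 62 mm above the jar's origin
- wipes_box: bystander: cardboard box of wipes with a blue top panel, 120 x 200 x 70 mm, on the bench to the left of the tray; origin at the centre of its underside
- wrench: bystander: steel wrench lying flat on the bench beyond the samples; origin at the middle of its underside
- tin: bystander: low round tin with a green label, 66 mm diameter, 45 mm tall, beyond the tray; origin at the centre of its underside
Things that resemble listed ones, but are neither listed nor needed, are in the scene too. Leave any green look-alike of the red_bottle alone.

How it is judged:
On the way, in this order (a step that is already met when the one before it is completed fails the run):
1. the jar stands released in the front middle cell, between the two standards (x of jar in the frame of tray between -0.051 and -0.019 m and y of jar in the frame of tray between -0.016 and 0.016 m and z of jar in the frame of tray between 0.002 and 0.01 m and angle between jar's own z axis and vertical below 0.1 rad and linear speed of jar below 0.02 m/s and contact force between the fingers and jar below 0.1 N), for 0.2 s.
2. the lid lies on the jar, released (horizontal distance between lid and jar below 0.008 m and z of lid in the frame of jar between 0.056 and 0.066 m and angle between lid's own z axis and vertical below 0.1 rad and linear speed of lid below 0.02 m/s and contact force between the fingers and lid below 0.1 N), for 0.2 s.
At the end, for the whole second after the job is handed in: Jar between the standards, red bottle behind black, blue behind yellow; all five within 16 mm of their cell centres, foot 2 to 10 mm above the tray's underside, upright within 0.1 rad. Lid on the jar, within 8 mm of centre, foot 56 to 66 mm above the jar's, level. All released, at rest (all of step 1 and all of step 2 and z of red_bottle in the frame of tray between 0.002 and 0.01 m and angle between each of red_bottle, blue_bottle, black_standard, yellow_standard's own z axis and vertical below 0.1 rad and linear speed of each of red_bottle, blue_bottle, black_standard, yellow_standard below 0.02 m/s and contact force between the fingers and red_bottle below 0.1 N and z of blue_bottle in the frame of tray between 0.002 and 0.01 m and contact force between the fingers and blue_bottle below 0.1 N and z of black_standard in the frame of tray between 0.002 and 0.01 m and contact force between the fingers and black_standard below 0.1 N and z of yellow_standard in the frame of tray between 0.002 and 0.01 m and contact force between the fingers and yellow_standard below 0.1 N and ((x of black_standard in the frame of tray between -0.051 and -0.019 m and y of black_standard in the frame of tray between 0.054 and 0.086 m and x of yellow_standard in the frame of tray between -0.051 and -0.019 m and y of yellow_standard in the frame of tray between -0.086 and -0.054 m and x of red_bottle in the frame of tray between 0.019 and 0.051 m and y of red_bottle in the frame of tray between 0.054 and 0.086 m and x of blue_bottle in the frame of tray between 0.019 and 0.051 m and y of blue_bottle in the frame of tray between -0.086 and -0.054 m) or (x of black_standard in the frame of tray between -0.051 and -0.019 m and y of black_standard in the frame of tray between -0.086 and -0.054 m and x of yellow_standard in the frame of tray between -0.051 and -0.019 m and y of yellow_standard in the frame of tray between 0.054 and 0.086 m and x of red_bottle in the frame of tray between 0.019 and 0.051 m and y of red_bottle in the frame of tray between -0.086 and -0.054 m and x of blue_bottle in the frame of tray between 0.019 and 0.051 m and y of blue_bottle in the frame of tray between 0.054 and 0.086 m))); the robot touches nothing.
It fails at once if a standard is shifted by more than 20 mm or tipped by more than 0.5 rad (distance of any of black_standard, yellow_standard from where it was at the start of the episode above 0.02 m or angle between any of black_standard, yellow_standard's own z axis and vertical above 0.5 rad).
It fails at once if the wipes box, the wrench or the tin is shifted by more than 30 mm (distance of any of wipes_box, wrench, tin from where it was at the start of the episode above 0.03 m).
It fails at once if the jar, the lid or a bottle is dropped: out of the fingers and faster than 0.8 m/s (a fall of more than about 33 mm) ((linear speed of jar above 0.8 m/s and contact force between the fingers and jar below 0.05 N) or (linear speed of lid above 0.8 m/s and contact force between the fingers and lid below 0.05 N) or (linear speed of red_bottle above 0.8 m/s and contact force between the fingers and red_bottle below 0.05 N) or (linear speed of blue_bottle above 0.8 m/s and contact force between the fingers and blue_bottle below 0.05 N)).
It also fails if it takes over 109 s, if anything falls off the work surface, if the arm or the gripper's body presses on something with over 40 N, if the wrist force passes 120 N, or if a joint passes its speed limit or range.

## Working session

There is one attempt and no reset: what is moved stays moved. The work goes in short steps, Python scripts to look and compute and a tool call to move; the robot and the scene stay as the last step left them, time stands still between calls to the robot, and variables do not carry over. Pictures are saved under pics/ and viewed, at most 14 in all, crops included, and the job is handed in when it is done.

Besides the shell and the picture viewer there is one more tool, called after ">>>" in YAML: its name, and indented under it one key for each argument. step_arm: Moves the arm, as the interface text tells. Its arguments: {"type":"object","properties":{"increments":{"type":"array"},"force":{"type":"number"}},"required":["increments"]}

```bash
mkdir -p pics
python3 - <<'E'
from rig import *
import cv2,numpy as np
for n in("scene","top"):
    p,d=read_camera(n); cv2.imwrite(f"pics/{n}0.png",p[:,:,::-1]); np.savez(f"{n}0.npz",p=p,d=d)
    i=camera_info(n); print(n,i["fx"],i["cx"],i["cy"],np.round(i["cam_to_world"],3).tolist())
print(observe())
E
```

```text
scene 528.0490468800288 318.3254084690941 240.2326674872371 [[-0.433, 0.706, -0.561, 1.205], [0.902, 0.34, -0.268, 0.411], [0.001, -0.621, -0.784, 0.935], [0.0, 0.0, 0.0, 1.0]]
top 607.7429637951868 326.04529517761677 240.0554355521636 [[-0.001, -0.989, 0.145, 0.341], [-1.0, 0.002, 0.002, 0.089], [-0.002, -0.145, -0.989, 1.576], [0.0, 0.0, 0.0, 1.0]]
{'clock': 0.1, 'joints': array([-1.30812086e+00,  2.21148660e-01,  1.52749329e+00, -2.81419594e-05,
        1.39470942e+00, -1.26117901e-01]), 'joint_vel': array([ 3.01380448e-04,  7.86934345e-05, -3.93346106e-03,  1.69190439e-03,
       -9.77649135e-04, -1.16295663e-03]), 'tau': array([ 7.34732421e-04, -4.95943093e+01, -3.88519657e+01,  7.02159922e-02,
        5.15535939e-02, -4.18804063e-05]), 'tcp_pos': array([ 0.23675035, -0.57781718,  0.22154759]), 'tcp_rot': array([-3.08069762e+00, -6.06545012e-01,  2.31763911e-04]), 'ft_force': array([0.16564111, 0.78871922, 0.54315604]), 'torque': array([-0.01782503, -0.01596137,  0.01498725]), 'grip_force': 0.0, 'gripper_width': 0.998416595530508}
```

View pics/scene0.png

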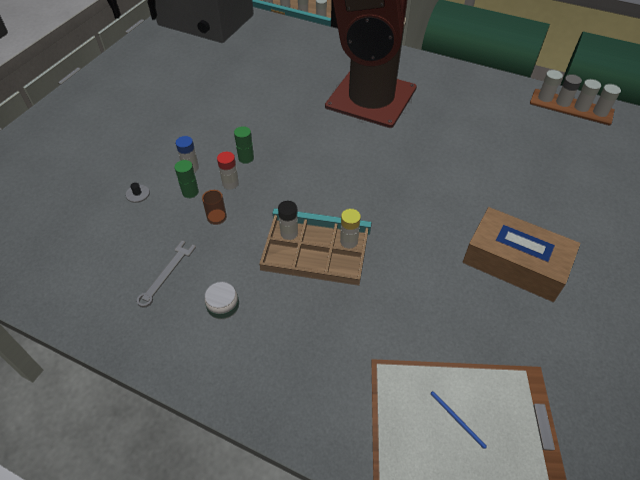

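View pics/top0.png

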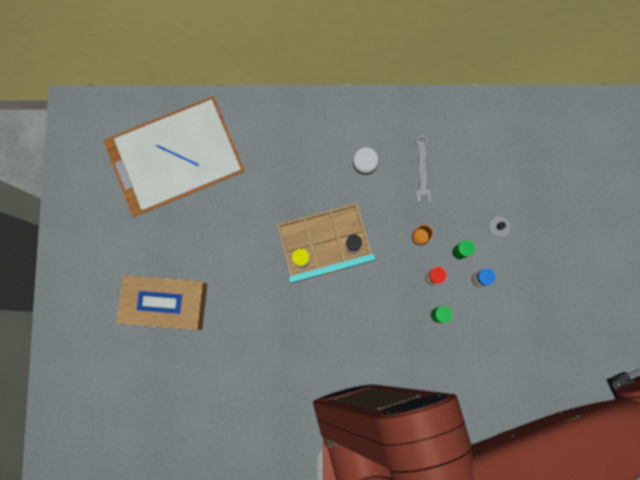

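The scene view shows black (288,210) and yellow (350,216) caps in the tray's front row, red (227,160), blue (185,145), jar (214,207), lid (137,192), and green look-alikes at (244,145) and (187,180). The top view shows red (437,275), blue (486,277), jar (422,236), lid (500,226), black (354,243), yellow (301,257), and the teal board from (291,278) to (374,258). Next I'll enlarge crops.

```bash
cat > h.py <<'E'
import numpy as np,cv2
from rig import *
def pts(n,d):
    i=camera_info(n);v,u=np.mgrid[:480,:640]
    c=np.stack([(u-i["cx"])/i["fx"]*d,(v-i["cy"])/i["fy"]*d,d],-1);T=np.array(i["cam_to_world"])
    w=c@T[:3,:3].T+T[:3,3];w[d==0]=np.nan;return w
def ray(n,u,v,z):  # point at height z
    i=camera_info(n);T=np.array(i["cam_to_world"]);r=T[:3,:3]@np.array([(u-i["cx"])/i["fx"],(v-i["cy"])/i["fy"],1])
    return T[:3,3]+r*(z-T[2,3])/r[2]
def tri(a,b):
    A=np.zeros((3,3));y=np.zeros(3)
    for n,(u,v) in(("top",a),("scene",b)):
        i=camera_info(n);T=np.array(i["cam_to_world"]);r=T[:3,:3]@np.array([(u-i["cx"])/i["fx"],(v-i["cy"])/i["fy"],1]);r/=np.linalg.norm(r)
        P=np.eye(3)-np.outer(r,r);A+=P;y+=P@T[:3,3]
    p=np.linalg.solve(A,y);return p
E
python3 - <<'E'
from h import *
S=np.load("scene0.npz");T=np.load("top0.npz")
a=S["p"][120:320,110:390];b=T["p"][190:330,260:540]
cv2.imwrite("pics/cs.png",cv2.resize(a,(784,560),interpolation=2)[:,:,::-1]);cv2.imwrite("pics/ct.png",cv2.resize(b,None,fx=2.8571,fy=2.8571,interpolation=2)[:,:,::-1])
for n,X in(("top",T),("scene",S)):
    w=pts(n,X["d"]);h=cv2.cvtColor(X["p"],cv2.COLOR_RGB2HSV)
    print(n)
    for c,lo,hi in(("red",(0,170,100),(6,255,255)),("blue",(105,150,90),(120,255,255)),("yel",(26,150,110),(34,255,255)),("teal",(82,80,80),(95,255,255)),("amber",(7,170,50),(16,255,255))):
        m=cv2.inRange(h,lo,hi); k,l,s,ce=cv2.connectedComponentsWithStats(m)
        for j in range(1,k):
            if s[j,4]>60 and 200-80*(n=="scene")<ce[j,1]<340 and 100<ce[j,0]<540:
                q=w[l==j];print(c,s[j],ce[j].round(1),np.nanmedian(q,0).round(4),np.nanpercentile(q[:,2],[5,95]).round(3))
E
```

```text
top
red [430 268  16  15 193] [437.2 275. ] [ 0.4719 -0.1805  0.0882] [0.083 0.094]
blue [478 269  17  16 218] [486.  276.5] [ 0.4678 -0.3004  0.0886] [0.081 0.093]
blue [138 292  43  21 313] [159.2 302. ] [0.4076 0.5039 0.0706] [0.066 0.077]
yel [292 248  17  18 234] [300.1 256.6] [0.5172 0.1558 0.0945] [0.007 0.1  ]
teal [289 254  86  29 583] [331.5 268. ] [0.4954 0.0768 0.0295] [0.019 0.036]
amber [413 226  19  18 203] [422.4 234. ] [ 0.5841 -0.1576  0.0251] [0.003 0.07 ]
scene
red [217 152  17  12 157] [225.2 157.4] [ 0.472  -0.1804  0.0893] [0.087 0.092]
blue [176 136  16  12 145] [183.6 141.4] [ 0.4675 -0.3005  0.0893] [0.087 0.092]
blue [496 225  58  36 528] [525.3 242.9] [0.409  0.5071 0.0713] [0.069 0.074]
teal [297 212  44  11 242] [318.5 216.9] [0.498  0.073  0.0308] [0.028 0.034]
```

View pics/cs.png

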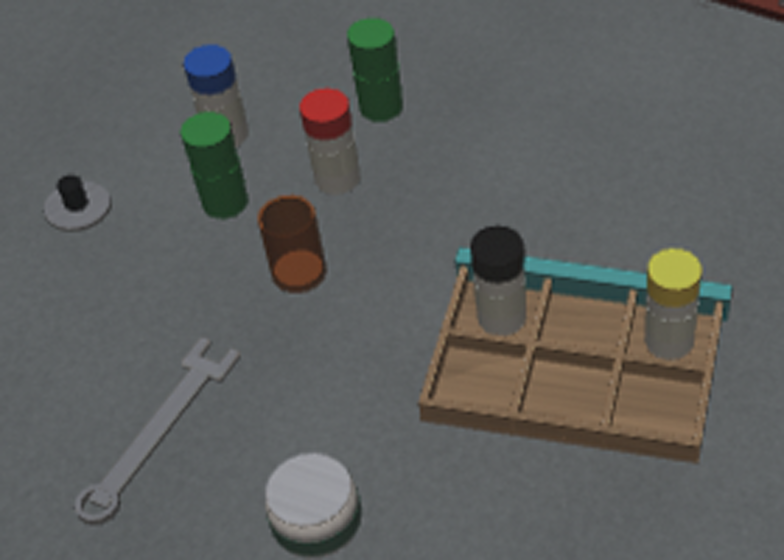

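View pics/ct.png

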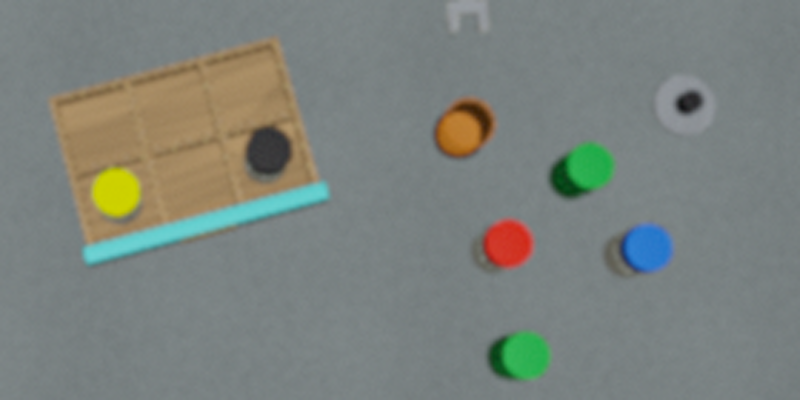

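The enlarged crops, read in full-image pixels:

| Point | Top view | Scene view |
|---|---|---|
| Jar rim | (422.5,235) | (213,197) |
| Lid disc | (499.8,226.8) | (137.5,193) |
| Black cap | (353.7,243) | (287.8,209.6) |

Yellow stands on world +y, which is the tray's left, so black is on the right. Next I'll fit the tray from picked wall points.

Run:
```python
from h import *
from scipy.optimize import least_squares
t=lambda x,y:(260+(x+.5)/2.857-.5,190+(y+.5)/2.857-.5); s=lambda x,y:(110+(x+.5)/2.8-.5,120+(y+.5)/2.8-.5)
for n,a,b in(("jar rim",t(467,127),s(288,216)),("lid disc",t(685,105),s(77,203)),("knob",t(690,101),s(69,183)),("red",t(508,244),s(326,106)),("blue",t(647,248),s(209,62)),("black",t(269,150),s(498,243)),("yel",t(116,192),s(674,269)),("backR",t(277,40),s(421,406)),("tealR",t(328,184),s(457,251)),("tealL",t(86,246),s(731,286))):print(n,tri(a,b).round(4))
# tray wall top points, tray frame <- pixel (name, px, model, z)
O=[("top",t(52,99),(73,108),.024),("top",t(277,39),(73,-108),.024),("top",t(149,157),(0,35),.024),("top",t(230,136),(0,-35),.024),("top",t(129,82),(70,35),.024),("top",t(203,62),(70,-35),.024),
("scene",s(421,406),(73,-108),.024),("scene",s(698,456),(73,108),.024),("scene",s(531,347),(0,-35),.024),("scene",s(619,361),(0,35),.024),("scene",s(520,410),(70,-35),.024),("scene",s(612,426),(70,35),.024)]
P=np.array([ray(n,*p,z)[:2] for n,p,m,z in O]);M=np.array([m for _,_,m,_ in O])/1000
def f(x):
    c,q=np.cos(x[2]),np.sin(x[2]);return (M@np.array([[c,q],[-q,c]])+x[:2]-P).ravel()
r=least_squares(f,[.56,.07,.2]);print(r.x,(f(r.x).reshape(-1,2)*1000).round(1).tolist())
x=r.x;c,q=np.cos(x[2]),np.sin(x[2])
for n,p in(("jar",(-35,0)),("R/black-back",(35,-70)),("B/yel-back",(35,70)),("black",(-35,-70)),("yel",(-35,70))):
    p=np.array(p)/1000;print(n,(x[:2]+[c*p[0]-q*p[1],q*p[0]+c*p[1]]).round(4))
for n in("top","scene"):
    X=np.load(n+"0.npz");w=pts(n,X["d"]);g=X["p"].astype(int).max(-1)
    def med(name,m):print(n,name,m.sum(),w[m].mean(0).round(4),((w[m].min(0)+w[m].max(0))/2)[:2].round(4))
    R=lambda cx,cy,r:np.hypot(w[...,0]-cx,w[...,1]-cy)<r
    med("lidring",R(.586,-.345,.05)&(w[...,2]>.008)&(w[...,2]<.018))
    med("knob",R(.586,-.345,.05)&(w[...,2]>.03))
    med("blackcap",R(.54,.03,.05)&(w[...,2]>.08))
    med("yelcap",R(.515,.155,.05)&(w[...,2]>.08))
    med("jarhi",R(.58,-.155,.06)&(w[...,2]>.06)&(w[...,2]<.078))
    med("red",R(.472,-.18,.04)&(w[...,2]>.082));med("blue",R(.468,-.3,.04)&(w[...,2]>.082))
```

```text
jar rim [ 0.5765 -0.1521  0.0687]
lid disc [ 0.604  -0.3583  0.016 ]
knob [ 0.6041 -0.3568  0.0408]
red [ 0.4711 -0.1804  0.0882]
blue [ 0.4676 -0.2998  0.0881]
black [0.5518 0.0244 0.0969]
yel [0.5161 0.1555 0.0951]
backR [0.6644 0.013  0.0187]
tealR [ 0.5289 -0.0295  0.0386]
tealL [0.4733 0.1861 0.0459]
[0.56748543 0.09772837 0.25947857] [[0.6, 4.2], [0.9, -0.1], [2.0, 3.0], [1.0, 8.5], [0.9, 2.7], [0.5, 2.2], [-1.3, -4.4], [-7.7, -2.6], [-3.8, -2.0], [-4.5, -2.2], [6.3, -4.0], [5.1, -5.3]]
jar [0.5337 0.0887]
R/black-back [0.6193 0.0391]
B/yel-back [0.5834 0.1744]
black [0.5516 0.0211]
yel [0.5157 0.1564]
top lidring 263 [ 0.6008 -0.3574  0.0131] [ 0.5846 -0.3484]
top knob 54 [ 0.6034 -0.3598  0.038 ] [ 0.6036 -0.3611]
top blackcap 222 [0.5517 0.0227 0.0939] [0.5523 0.0227]
top yelcap 225 [0.5147 0.1538 0.0944] [0.515  0.1534]
top jarhi 94 [ 0.5779 -0.154   0.0684] [ 0.5781 -0.1541]
top red 220 [ 0.4713 -0.1828  0.0884] [ 0.4719 -0.1828]
top blue 221 [ 0.4674 -0.3019  0.0887] [ 0.4669 -0.3024]
scene lidring 258 [ 0.6077 -0.3532  0.0137] [ 0.6038 -0.3576]
scene knob 62 [ 0.6058 -0.3557  0.0381] [ 0.6051 -0.3576]
scene blackcap 297 [0.557  0.0274 0.093 ] [0.5532 0.0257]
scene yelcap 303 [0.5201 0.158  0.0931] [0.5164 0.1563]
scene jarhi 184 [ 0.5797 -0.1514  0.0672] [ 0.5789 -0.1508]
scene red 200 [ 0.4738 -0.1789  0.0887] [ 0.4725 -0.18  ]
scene blue 188 [ 0.4701 -0.2979  0.0886] [ 0.4681 -0.2994]
```

>>> step_arm:
  increments:
    - [0,0,0,-1,80]
    - [0,0,0,-1,80]
    - [0,0,0,-1,80]
    - [0,0,0,-1,80]
    - [0,0,0,-1,80]
    - [0,0,0,-1,80]
    - [0,0,0,-1,80]
    - [0,0,0,-1,80]
    - [0,0,0,-1,80]
    - [0,0,0,-1,80]
    - [0,0,0,-1,80]
    - [0,0,0,-1,80]
    - [0,0,0,-1,80]
    - [0,0,0,-1,80]
    - [0,0,0,-1,80]
    - [0,0,0,-1,80]
    - [0,0,0,-0.55,80]
    - [0,0,0,0,80]
  force: 15

```text
clock: 2.35
tcp_pos: [0.2368, -0.578, 0.222]
tcp_rot: [-1.912, -2.492, -0.001]
ft_force: [0.5, -0.1, 0.3]
gripper_width: 0.921
grip_force: 0.0
```

```bash
cat > go.py <<'E'
import sys,numpy as np
from rig import observe
from scipy.spatial.transform import Rotation as R
o=observe();m=R.from_rotvec(o["tcp_rot"]);t=np.array([float(a) for a in sys.argv[1:4]])
d=m.inv().apply(t-o["tcp_pos"])/.025;h=np.degrees(np.arctan2(*m.apply([1,0,0])[[1,0]]))
n=int(np.ceil(abs(d).max()));print("clock",round(o["clock"],2),"pos",o["tcp_pos"].round(4),"heading",h.round(2),"z",m.apply([0,0,1]).round(4),"grip",o["gripper_width"],o["grip_force"],"units",d.round(3),"rows",n,"each",(d/max(n,1)).round(3))
E
python3 go.py .578 -.1525 .2
```

```text
clock 2.35 pos [ 0.2368 -0.578   0.222 ] heading 105.0 z [-3.e-04  1.e-03 -1.e+00] grip 0.9206816300070428 0.0 units [12.909 17.587  0.891] rows 18 each [0.717 0.977 0.05 ]
```

>>> step_arm:
  increments:
    - [0.717,0.977,0.05,0,80]
    - [0.717,0.977,0.05,0,80]
    - [0.717,0.977,0.05,0,80]
    - [0.717,0.977,0.05,0,80]
    - [0.717,0.977,0.05,0,80]
    - [0.717,0.977,0.05,0,80]
    - [0.717,0.977,0.05,0,80]
    - [0.717,0.977,0.05,0,80]
    - [0.717,0.977,0.05,0,80]
    - [0.717,0.977,0.05,0,80]
    - [0.717,0.977,0.05,0,80]
    - [0.717,0.977,0.05,0,80]
    - [0.717,0.977,0.05,0,80]
    - [0.717,0.977,0.05,0,80]
    - [0.717,0.977,0.05,0,80]
    - [0.717,0.977,0.05,0,80]
    - [0.717,0.977,0.05,0,80]
    - [0.717,0.977,0.05,0,80]
    - [0,0,0,0,80]
    - [0,0,0,0,80]

```text
clock: 4.85
tcp_pos: [0.5775, -0.153, 0.1997]
tcp_rot: [-1.912, -2.492, 0.001]
ft_force: [-0.6, 0.4, -0.4]
gripper_width: 0.92
grip_force: 0.0
```

```bash
python3 go.py .578 -.1525 .038
python3 - <<'E'
from h import *
o=[]
for n in("scene","top"):
    p,d=read_camera(n);np.savez(n+"1.npz",p=p,d=d);o.append(p[100:330,90:410] if n=="scene" else p[190:420,260:580])
# the arm has cleared the top camera? show both
cv2.imwrite("pics/both1.png",cv2.resize(np.vstack(o),None,fx=1.25,fy=1.25,interpolation=2)[:,:,::-1])
E
```

```text
clock 4.85 pos [ 0.5775 -0.153   0.1997] heading 105.01 z [-8.e-04 -2.e-04 -1.e+00] grip 0.9195648362068376 0.0 units [0.014 0.031 6.47 ] rows 7 each [0.002 0.004 0.924]
```

View pics/both1.png

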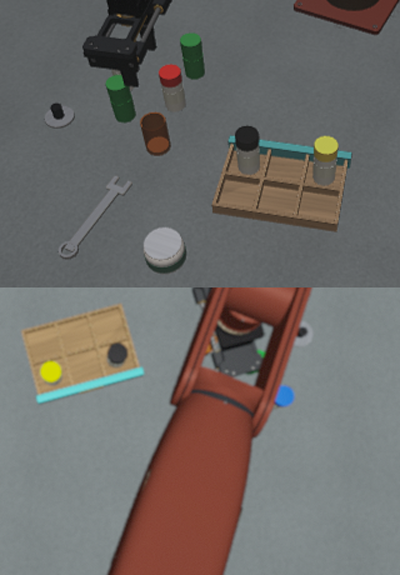

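The scene crop shows the gripper where the jar hover projects (about (175,140) in the full image). The jar is undisturbed, so I'll descend.

>>> step_arm:
  increments:
    - [0.014,0.03,0.925,0,80]
    - [0,0,0.925,0,80]
    - [0,0,0.925,0,80]
    - [0,0,0.925,0,80]
    - [0,0,0.925,0,80]
    - [0,0,0.925,0,80]
    - [0,0,0.925,0,80]
    - [0,0,0,0,80]
    - [0,0,0,0,30]
    - [0,0,0,0,30]
    - [0,0,0,0,30]
    - [0,0,0,0,30]
    - [0,0,0,0,30]
    - [0,0,0,0,30]
  force: 15

```text
clock: 6.7
tcp_pos: [0.5787, -0.1523, 0.0386]
tcp_rot: [1.912, 2.492, 0.0]
ft_force: [-0.4, 0.6, 4.0]
gripper_width: 0.528
grip_force: 15.0
```

Gripped: the opening is 45.9 mm, as it should be for the jar. I'll refine the tray pose with a depth fit to its known profile.

```bash
cat > tray.py <<'E'
from h import *
from scipy.optimize import minimize
def fit(n,k):
    X=np.load(f"{n}{k}.npz");w=pts(n,X["d"]).reshape(-1,3)
    w=w[(np.hypot(w[:,0]-.567,w[:,1]-.098)<.19)&(w[:,2]>-.02)&(w[:,2]<.045)]
    def c(x):
        q,s=np.cos(x[2]),np.sin(x[2]);d=w[:,:2]-x[:2];a=d[:,0]*q+d[:,1]*s;b=-d[:,0]*s+d[:,1]*q
        z=np.zeros(len(a));z[(a>-83)&(abs(a)<.073)&(abs(b)<.108)]=.024
        z[(abs(abs(a)-.035)<.032)&(np.min(abs(abs(b)[:,None]-[0,.07]),1)<.032)]=.006
        z[(a>-.083)&(a<-.067)&(abs(b)<.113)]=.03
        return np.mean(np.minimum(abs(w[:,2]-z),.015))
    r=min((minimize(c,x0+np.array(e),method="Nelder-Mead",options=dict(initial_simplex=x0+np.array(e)+np.array([[0,0,0],[.006,0,0],[0,.006,0],[0,0,.03]]))) for x0 in [np.array([.567,.098,.26])] for e in([0,0,0],[.004,0,0],[0,.004,0],[-.004,-.004,.02])),key=lambda r:r.fun)
    return r.x,r.fun
if __name__=="__main__":
    for n,k in(("top",0),("top",1),("scene",0),("scene",1)):
        x,f=fit(n,k);q,s=np.cos(x[2]),np.sin(x[2]);print(n,x.round(4),f,[(x[:2]+[q*a-s*b,s*a+q*b]).round(4).tolist() for a,b in((-.035,0),(.035,-.07),(.035,.07))])
E
python3 tray.py; python3 go.py .534 .089 .2
```

```text
top [0.5678 0.0959 0.2657] 0.0030776467550476428 [[0.534, 0.0867], [0.62, 0.0376], [0.5832, 0.1726]]
top [0.5682 0.096  0.2662] 0.0031395336696845863 [[0.5345, 0.0868], [0.6204, 0.0377], [0.5836, 0.1728]]
scene [0.5679 0.0985 0.2676] 0.0026976790104555 [[0.5341, 0.0893], [0.6201, 0.0403], [0.5831, 0.1753]]
scene [0.5678 0.0983 0.2651] 0.0026834987120987735 [[0.534, 0.0891], [0.6199, 0.0399], [0.5833, 0.175]]
clock 6.7 pos [ 0.5787 -0.1523  0.0386] heading 105.03 z [ 4.e-04 -3.e-04 -1.e+00] grip 0.5282919197111269 14.998653291731898 units [ 9.785  0.777 -6.458] rows 10 each [ 0.979  0.078 -0.646]
```

>>> step_arm:
  increments:
    - [0,0,-0.5,0,30]
    - [0,0,-1,0,30]
    - [0,0,-1,0,30]
    - [0,0,-1,0,30]
    - [0,0,-1,0,30]
    - [0,0,-0.96,0,30]
    - [0,0,-0.5,0,30]
    - [0.5,0.04,-0.5,0,30]
    - [0.975,0.076,0,0,30]
    - [0.975,0.076,0,0,30]
    - [0.975,0.076,0,0,30]
    - [0.975,0.076,0,0,30]
    - [0.975,0.076,0,0,30]
    - [0.975,0.076,0,0,30]
    - [0.975,0.076,0,0,30]
    - [0.975,0.076,0,0,30]
    - [0.975,0.076,0,0,30]
    - [0.475,0.04,0,0,30]
    - [0,0,0,0,30]
    - [0,0,0,0,30]

```text
clock: 9.2
tcp_pos: [0.5337, 0.0878, 0.1995]
tcp_rot: [1.912, 2.493, -0.001]
ft_force: [1.3, 0.3, -1.8]
gripper_width: 0.523
grip_force: 15.0
```

```bash
python3 go.py .534 .088 .046
python3 - <<'E'
from h import *
p,d=read_camera("scene")
cv2.imwrite("pics/jarhover.png",cv2.resize(p[60:310,100:420],None,fx=2,fy=2,interpolation=2)[:,:,::-1])
E
```

```text
clock 9.2 pos [0.5337 0.0878 0.1995] heading 105.03 z [-2.e-04 -4.e-04 -1.e+00] grip 0.5233014206246677 14.999316988942155 units [0.007 0.015 6.14 ] rows 7 each [0.001 0.002 0.877]
```

View pics/jarhover.png

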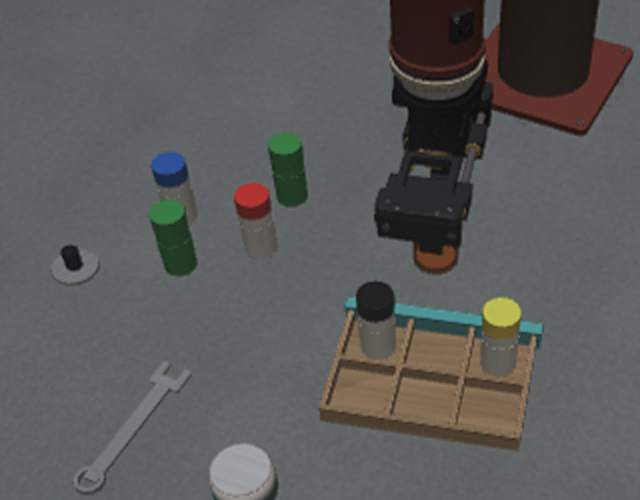

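The jar hangs upright over the front middle cell, with its foot at crop (435,258). The neighbours are clear.

>>> step_arm:
  increments:
    - [0.007,0.015,0.5,0,30]
    - [0,0,1,0,30]
    - [0,0,1,0,30]
    - [0,0,1,0,30]
    - [0,0,1,0,30]
    - [0,0,0.8,0,30]
    - [0,0,0.5,0,30]
    - [0,0,0.22,0,30]
    - [0,0,0.06,0,30]
    - [0,0,0.06,0,30]
    - [0,0,0.06,0,30]
    - [0,0,0,0,30]

```text
clock: 10.75
tcp_pos: [0.5342, 0.0885, 0.0449]
tcp_rot: [1.912, 2.493, 0.0]
ft_force: [0.4, -0.1, -1.6]
gripper_width: 0.524
grip_force: 15.0
```

>>> step_arm:
  increments:
    - [0,0,0.04,0,30]
    - [0,0,0,0,30]

```text
clock: 11.0
tcp_pos: [0.5344, 0.0884, 0.0446]
tcp_rot: [1.912, 2.493, 0.0]
ft_force: [-2.4, 0.2, 4.1]
gripper_width: 0.528
grip_force: 15.0
```

>>> step_arm:
  increments:
    - [0,0,0,0,62]
    - [0,0,0,0,62]
    - [0,0,0,0,62]
    - [0,0,-0.3,0,62]
    - [0,0,-0.8,0,62]
    - [0,0,-1,0,62]
    - [0,0,-1,0,62]
    - [0,0,-1,0,62]
    - [0,0,-1,0,62]
    - [0,0,-1,0,62]
    - [0,0,-0.1,0,62]
    - [0,0,0,0,62]

```text
clock: 12.5
tcp_pos: [0.5338, 0.0884, 0.1982]
tcp_rot: [-1.912, -2.493, 0.0]
ft_force: [0.2, -0.2, -0.3]
gripper_width: 0.714
grip_force: 0.0
```

```bash
python3 go.py .6045 -.358 .2
```

```text
clock 12.5 pos [0.5338 0.0884 0.1982] heading 105.03 z [-4.e-04 -0.e+00 -1.e+00] grip 0.7139645769019286 0.0 units [-17.979  -1.899  -0.073] rows 18 each [-0.999 -0.106 -0.004]
```

>>> step_arm:
  increments:
    - [-0.98,-0.1,0,0,50]
    - [-1,-0.106,0,0,50]
    - [-1,-0.106,0,0,50]
    - [-1,-0.106,0,0,50]
    - [-1,-0.106,0,0,50]
    - [-1,-0.106,0,0,50]
    - [-1,-0.106,0,0,50]
    - [-1,-0.106,0,0,50]
    - [-1,-0.106,0,0,50]
    - [-1,-0.106,0,0,50]
    - [-1,-0.106,0,0,50]
    - [-1,-0.106,0,0,50]
    - [-1,-0.106,0,0,50]
    - [-1,-0.106,0,0,50]
    - [-1,-0.106,0,0,50]
    - [-1,-0.106,0,0,50]
    - [-1,-0.106,0,0,50]
    - [-1,-0.1,0,0,50]
    - [0,0,0,0,50]
    - [0,0,0,0,50]

```text
clock: 15.0
tcp_pos: [0.6047, -0.3578, 0.1983]
tcp_rot: [-1.912, -2.492, -0.001]
ft_force: [-0.0, 0.0, 0.6]
gripper_width: 0.575
grip_force: 0.0
```

```bash
python3 go.py .6045 -.358 .018
python3 - <<'E'
from h import *
p,d=read_camera("scene");np.savez("scene2.npz",p=p,d=d);w=pts("scene",d)
cv2.imwrite("pics/jarin.png",cv2.resize(p[60:310,80:400],None,fx=2,fy=2,interpolation=2)[:,:,::-1])
m=(np.hypot(w[...,0]-.534,w[...,1]-.088)<.04)&(w[...,2]>.06)
print(m.sum(),w[m].mean(0),w[m].min(0),w[m].max(0),np.percentile(w[m][:,2],[5,50,95]))
E
```

```text
clock 15.0 pos [ 0.6047 -0.3578  0.1983] heading 105.02 z [-4.e-04  8.e-04 -1.e+00] grip 0.5753570844583676 0.0 units [-0.011 -0.009  7.213] rows 8 each [-0.001 -0.001  0.902]
256 [0.53626691 0.08928778 0.07035979] [0.51197798 0.06565263 0.06001981] [0.55902614 0.11162352 0.08017482] [0.06134494 0.07101994 0.07855794]
```

View pics/jarin.png

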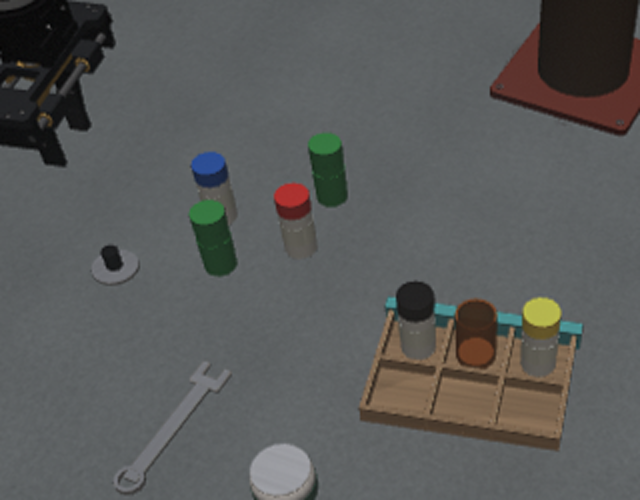

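The jar stands upright in the front middle cell (crop (476,335)), with rim depth centred at about (.5355,.0887). Lid next.

>>> step_arm:
  increments:
    - [0,0,0.6,0,50]
    - [0,0,1,0,50]
    - [0,0,1,0,50]
    - [0,0,1,0,50]
    - [0,0,1,0,50]
    - [0,0,1,0,50]
    - [0,0,1,0,50]
    - [0,0,0.6,0,50]
    - [0,0,0,0,50]
    - [0,0,0,0,10]
    - [0,0,0,0,10]
    - [0,0,0,0,10]
    - [0,0,0,0,10]
    - [0,0,0,0,10]
    - [0,0,0,0,10]
  force: 20

```text
clock: 16.92
tcp_pos: [0.6051, -0.3583, 0.0192]
tcp_rot: [1.912, 2.492, -0.0]
ft_force: [-0.8, 0.3, 3.2]
gripper_width: 0.223
grip_force: 20.0
```

Opening is 19.4 mm, matching the 20 mm knob. Lift and carry.

>>> step_arm:
  increments:
    - [0,0,-0.4,0,10]
    - [0,0,-0.8,0,10]
    - [0,0,-1,0,10]
    - [0,0,-1,0,10]
    - [0,0,-1,0,10]
    - [0,0,-1,0,10]
    - [0,0,-1,0,10]
    - [0,0,-0.8,0,10]
    - [0,0,-0.2,0,10]
    - [0,0,0,0,10]

```text
clock: 18.18
tcp_pos: [0.6048, -0.3579, 0.1987]
tcp_rot: [1.912, 2.493, 0.0]
ft_force: [0.7, -0.1, -1.5]
gripper_width: 0.224
grip_force: 20.0
```

```bash
python3 go.py .535 .088 .2
python3 - <<'E'
from h import *
o=[]
for n in("scene","top"):
    p,d=read_camera(n);w=pts(n,d)
    m=(np.hypot(w[...,0]-.605,w[...,1]+.358)<.029)&(w[...,2]>.185)&(w[...,2]<.205)
    q=w[m];print(n,m.sum(),(q.mean(0).round(4),q.min(0).round(4),q.max(0).round(4)) if len(q) else 0)
    if n=="scene":cv2.imwrite("pics/lidup.png",cv2.resize(p[80:230,20:220],None,fx=3,fy=3,interpolation=2)[:,:,::-1])
E
```

```text
clock 18.18 pos [ 0.6048 -0.3579  0.1987] heading 105.03 z [ 1.e-04  0.e+00 -1.e+00] grip 0.22392145864507457 19.99395489692688 units [17.951  1.928 -0.053] rows 18 each [ 0.997  0.107 -0.003]
scene 278 (array([ 0.6102, -0.3485,  0.1942]), array([ 0.5768, -0.3828,  0.1865]), array([ 0.6324, -0.3293,  0.205 ]))
top 53 (array([ 0.6137, -0.3392,  0.1918]), array([ 0.5975, -0.352 ,  0.1858]), array([ 0.6255, -0.3307,  0.1985]))
```

View pics/lidup.png

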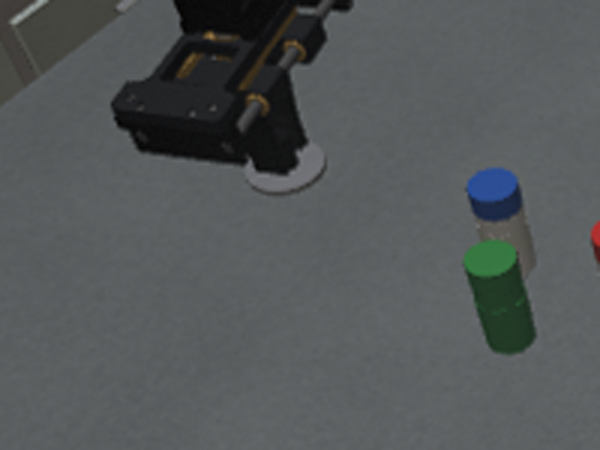

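The lid is held level under the fingers, with its disc centred at crop (285,172). Carrying it to above the jar.

>>> step_arm:
  increments:
    - [0.5,0.05,0,0,10]
    - [1,0.108,0,0,10]
    - [1,0.108,0,0,10]
    - [1,0.108,0,0,10]
    - [1,0.108,0,0,10]
    - [1,0.108,0,0,10]
    - [1,0.108,0,0,10]
    - [1,0.108,0,0,10]
    - [1,0.108,0,0,10]
    - [1,0.108,0,0,10]
    - [1,0.108,0,0,10]
    - [1,0.108,0,0,10]
    - [1,0.108,0,0,10]
    - [1,0.108,0,0,10]
    - [1,0.108,0,0,10]
    - [1,0.108,0,0,10]
    - [1,0.108,0,0,10]
    - [1,0.108,0,0,10]
    - [0.44,0.05,0,0,10]
    - [0,0,0,0,10]

```text
clock: 20.78
tcp_pos: [0.5351, 0.0884, 0.1987]
tcp_rot: [1.91, 2.494, -0.0]
ft_force: [-0.5, 0.2, -1.4]
gripper_width: 0.222
grip_force: 20.0
```

```bash
python3 go.py .535 .0878 .095
python3 - <<'E'
from h import *
p,d=read_camera("scene");w=pts("scene",d)
cv2.imwrite("pics/lidjar.png",cv2.resize(p[130:280,240:400],None,fx=4,fy=4,interpolation=2)[:,:,::-1])
m=(np.hypot(w[...,0]-.535,w[...,1]-.088)<.035)&(w[...,2]>.185)&(w[...,2]<.2)
q=w[m];print(m.sum(),q.mean(0).round(4),q.min(0).round(4),q.max(0).round(4))
E
```

```text
clock 20.77 pos [0.5351 0.0884 0.1987] heading 105.11 z [ 2.e-04 -3.e-04 -1.e+00] grip 0.22176245088723254 19.994079172611237 units [-0.019 -0.01   4.149] rows 5 each [-0.004 -0.002  0.83 ]
153 [0.5524 0.0959 0.1926] [0.5159 0.0667 0.1876] [0.5649 0.1166 0.1962]
```

View pics/lidjar.png

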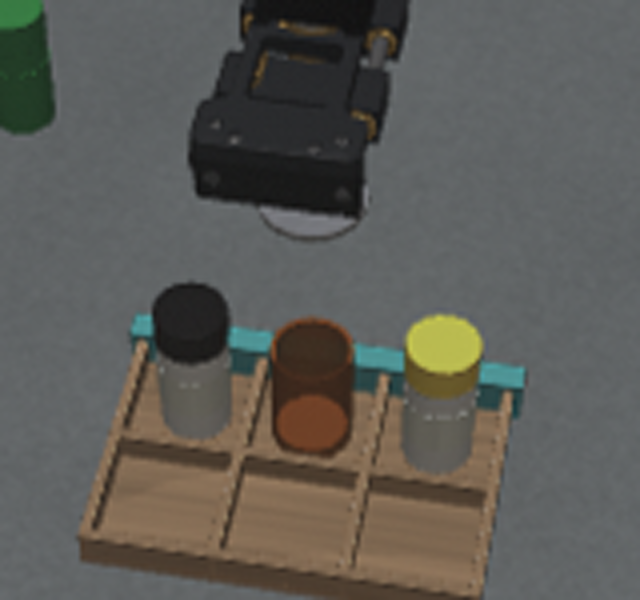

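The lid hangs level above the jar mouth at crop (312,345). The depth extents centre it within about 2 mm, so I'll lower it.

>>> step_arm:
  increments:
    - [-0.01,-0.01,0.5,0,10]
    - [0,0,1,0,10]
    - [0,0,1,0,10]
    - [0,0,0.8,0,10]
    - [0,0,0.4,0,10]
    - [0,0,0.3,0,10]
    - [0,0,0.2,0,10]
    - [0,0,0.1,0,10]
    - [0,0,0.06,0,10]
    - [0,0,0.04,0,10]
    - [0,0,0,0,10]

```text
clock: 22.2
tcp_pos: [0.5353, 0.0874, 0.0889]
tcp_rot: [1.912, 2.493, 0.0]
ft_force: [0.2, 0.4, -1.6]
gripper_width: 0.224
grip_force: 20.0
```

>>> step_arm:
  increments:
    - [0,0,0.04,0,10]
    - [0,0,0.03,0,10]
    - [0,0,0,0,10]

```text
clock: 22.58
tcp_pos: [0.5354, 0.0874, 0.0872]
tcp_rot: [1.912, 2.493, 0.001]
ft_force: [-0.1, -0.5, 1.6]
gripper_width: 0.225
grip_force: 20.0
```

>>> step_arm:
  increments:
    - [0,0,0.01,0,10]
    - [0,0,0,0,40]
    - [0,0,0,0,40]
    - [0,0,0,0,40]
    - [0,0,-0.2,0,40]
    - [0,0,-0.8,0,40]
    - [0,0,-1,0,40]
    - [0,0,-1,0,40]
    - [0,0,-1,0,40]
    - [0,0,-0.5,0,40]
    - [0,0,0,0,40]

```text
clock: 23.95
tcp_pos: [0.5358, 0.0874, 0.2001]
tcp_rot: [1.911, 2.492, 0.002]
ft_force: [0.0, -0.2, -0.1]
gripper_width: 0.46
grip_force: 0.0
```

```bash
python3 go.py .472 -.1815 .2
python3 - <<'E'
from h import *
p,d=read_camera("scene");w=pts("scene",d)
cv2.imwrite("pics/lidon.png",cv2.resize(p[110:280,200:400],None,fx=3,fy=3,interpolation=2)[:,:,::-1])
for a,b in((.075,.086),(.1,.112)):
    m=(np.hypot(w[...,0]-.535,w[...,1]-.088)<.035)&(w[...,2]>a)&(w[...,2]<b)
    q=w[m];print(m.sum(),q.mean(0).round(4),q.min(0).round(4),q.max(0).round(4))
E
```

```text
clock 23.95 pos [0.5358 0.0874 0.2001] heading 105.03 z [ 0.0021  0.     -1.    ] grip 0.45955865433972815 0.0 units [-9.727e+00 -5.253e+00 -2.000e-03] rows 10 each [-0.973 -0.525 -0.   ]
327 [0.5403 0.0906 0.0817] [0.5074 0.0601 0.0763] [0.5639 0.1156 0.0857]
71 [0.5379 0.0889 0.1066] [0.5272 0.0796 0.1005] [0.5469 0.0975 0.1115]
```

View pics/lidon.png

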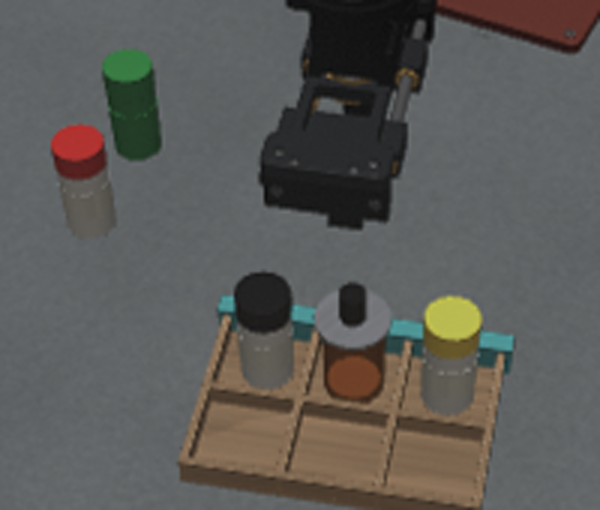

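The lid sits level on the jar (crop (353,315)), with its disc top at 81 mm as expected. Red bottle next.

>>> step_arm:
  increments:
    - [-0.973,-0.525,0,0,66]
    - [-0.973,-0.525,0,0,66]
    - [-0.973,-0.525,0,0,66]
    - [-0.973,-0.525,0,0,66]
    - [-0.973,-0.525,0,0,66]
    - [-0.973,-0.525,0,0,66]
    - [-0.973,-0.525,0,0,66]
    - [-0.973,-0.525,0,0,66]
    - [-0.973,-0.525,0,0,66]
    - [-0.973,-0.525,0,0,66]

```text
clock: 25.25
tcp_pos: [0.4703, -0.182, 0.1975]
tcp_rot: [-1.91, -2.491, 0.001]
ft_force: [0.6, -0.1, 0.4]
gripper_width: 0.758
grip_force: 0.0
```

>>> step_arm:
  increments:
    - [0,0,0,1,66]
    - [0,0,0,1,66]
    - [0,0,0,1,66]
    - [0,0,0,1,66]
    - [0,0,0,1,66]
    - [0,0,0,1,66]
    - [0,0,0,1,66]
    - [0,0,0,1,66]
    - [0,0,0,1,66]
    - [0,0,0,1,66]
    - [0,0,0,1,66]
    - [0,0,0,1,66]
    - [0,0,0,1,66]
    - [0,0,0,1,66]
    - [0,0,0,1,66]
    - [0,0,0,1,66]
    - [0,0,0,1,66]
    - [0,0,0,1,66]
    - [0,0,0,0,66]
    - [0,0,0,0,66]

```text
clock: 27.75
tcp_pos: [0.471, -0.1813, 0.1983]
tcp_rot: [-3.113, -0.413, 0.002]
ft_force: [-0.7, 0.1, 1.0]
gripper_width: 0.759
grip_force: 0.0
```

```bash
python3 go.py .472 -.1815 .045
```

```text
clock 27.75 pos [ 0.471  -0.1813  0.1983] heading 15.12 z [-1.2e-03  7.0e-04 -1.0e+00] grip 0.7585999888811206 0.0 units [0.041 0.022 6.133] rows 7 each [0.006 0.003 0.876]
```

>>> step_arm:
  increments:
    - [0.04,0.02,0.6,0,66]
    - [0,0,1,0,66]
    - [0,0,1,0,66]
    - [0,0,1,0,66]
    - [0,0,1,0,66]
    - [0,0,1,0,66]
    - [0,0,0.53,0,66]
    - [0,0,0,0,66]
    - [0,0,0,0,25]
    - [0,0,0,0,25]
    - [0,0,0,0,25]
    - [0,0,0,0,25]
    - [0,0,0,0,25]
    - [0,0,0,0,25]
  force: 15

```text
clock: 29.5
tcp_pos: [0.473, -0.182, 0.0465]
tcp_rot: [3.114, 0.411, 0.001]
ft_force: [0.2, 0.5, 5.3]
gripper_width: 0.458
grip_force: 15.0
```

```bash
python3 go.py .620 .039 .2
```

```text
clock 29.5 pos [ 0.473  -0.182   0.0465] heading 15.03 z [ 9.e-04 -5.e-04 -1.e+00] grip 0.458048984077821 14.993143239989877 units [ 7.977 -7.01  -6.139] rows 8 each [ 0.997 -0.876 -0.767]
```

>>> step_arm:
  increments:
    - [0,0,-0.5,0,25]
    - [0,0,-1,0,25]
    - [0,0,-1,0,25]
    - [0,0,-1,0,25]
    - [0,0,-1,0,25]
    - [0,0,-1,0,25]
    - [0.3,-0.263,-0.64,0,25]
    - [0.997,-0.876,0,0,25]
    - [0.997,-0.876,0,0,25]
    - [0.997,-0.876,0,0,25]
    - [0.997,-0.876,0,0,25]
    - [0.997,-0.876,0,0,25]
    - [0.997,-0.876,0,0,25]
    - [0.997,-0.876,0,0,25]
    - [0.7,-0.615,0,0,25]
    - [0,0,0,0,25]
    - [0,0,0,0,25]

```text
clock: 31.62
tcp_pos: [0.6191, 0.0392, 0.1989]
tcp_rot: [3.114, 0.411, -0.002]
ft_force: [0.6, -0.3, -1.0]
gripper_width: 0.456
grip_force: 15.0
```

```bash
python3 go.py .620 .039 .0525
```

```text
clock 31.62 pos [0.6191 0.0392 0.1989] heading 15.05 z [-1.4e-03 -3.0e-04 -1.0e+00] grip 0.4557520292412641 14.993017486995086 units [0.04  0.015 5.856] rows 6 each [0.007 0.003 0.976]
```

>>> step_arm:
  increments:
    - [0.04,0.015,0.5,0,25]
    - [0,0,1,0,25]
    - [0,0,1,0,25]
    - [0,0,1,0,25]
    - [0,0,1,0,25]
    - [0,0,0.7,0,25]
    - [0,0,0.35,0,25]
    - [0,0,0.15,0,25]
    - [0,0,0.08,0,25]
    - [0,0,0.04,0,25]
    - [0,0,0,0,25]

```text
clock: 33.0
tcp_pos: [0.6212, 0.0391, 0.0545]
tcp_rot: [3.114, 0.411, 0.001]
ft_force: [-0.0, 0.3, -1.0]
gripper_width: 0.454
grip_force: 15.0
```

>>> step_arm:
  increments:
    - [0,0,0.04,0,25]
    - [0,0,0.04,0,25]
    - [0,0,0,0,25]

```text
clock: 33.38
tcp_pos: [0.6211, 0.0392, 0.0526]
tcp_rot: [3.115, 0.411, 0.001]
ft_force: [-2.4, 0.5, 3.7]
gripper_width: 0.459
grip_force: 15.0
```

Contact with the floor. Release, lift and head for blue.

>>> step_arm:
  increments:
    - [0,0,0,0,62]
    - [0,0,0,0,62]
    - [0,0,0,0,62]
    - [0,0,-0.3,0,62]
    - [0,0,-0.8,0,62]
    - [0,0,-1,0,62]
    - [0,0,-1,0,62]
    - [0,0,-1,0,62]
    - [0,0,-1,0,62]
    - [0,0,-0.8,0,62]
    - [0,0,0,0,62]

```text
clock: 34.75
tcp_pos: [0.6224, 0.039, 0.2026]
tcp_rot: [3.114, 0.411, 0.008]
ft_force: [-0.2, 0.2, -0.1]
gripper_width: 0.712
grip_force: 0.0
```

```bash
python3 go.py .468 -.301 .2
```

```text
clock 34.75 pos [0.6224 0.039  0.2026] heading 15.03 z [ 5.1e-03 -3.0e-04 -1.0e+00] grip 0.7120374092104941 0.0 units [-9.49  11.534  0.075] rows 12 each [-0.791  0.961  0.006]
```

>>> step_arm:
  increments:
    - [-0.791,0.961,0,0,62]
    - [-0.791,0.961,0,0,62]
    - [-0.791,0.961,0,0,62]
    - [-0.791,0.961,0,0,62]
    - [-0.791,0.961,0,0,62]
    - [-0.791,0.961,0,0,62]
    - [-0.791,0.961,0,0,62]
    - [-0.791,0.961,0,0,62]
    - [-0.791,0.961,0,0,62]
    - [-0.791,0.961,0,0,62]
    - [-0.791,0.961,0,0,62]
    - [-0.791,0.961,0,0,62]
    - [0,0,0,0,62]
    - [0,0,0,0,62]

```text
clock: 36.5
tcp_pos: [0.4661, -0.3002, 0.1986]
tcp_rot: [-3.113, -0.41, 0.001]
ft_force: [-0.9, 0.1, -0.6]
gripper_width: 0.714
grip_force: 0.0
```

```bash
python3 go.py .468 -.301 .045
python3 - <<'E'
from h import *
p,d=read_camera("scene");w=pts("scene",d)
cv2.imwrite("pics/red.png",cv2.resize(p[80:300,130:400],None,fx=2.5,fy=2.5,interpolation=2)[:,:,::-1])
for n,x,y in(("redcap",.62,.039),("blue",.468,-.3)):
    m=(np.hypot(w[...,0]-x,w[...,1]-y)<.035)&(w[...,2]>.08)&(w[...,2]<.1);q=w[m];print(n,m.sum(),((q.min(0)+q.max(0))/2).round(4),np.median(q[:,2]))
E
```

```text
clock 36.5 pos [ 0.4661 -0.3002  0.1986] heading 15.01 z [-9.0e-04  1.4e-03 -1.0e+00] grip 0.713844369405003 0.0 units [0.067 0.061 6.142] rows 7 each [0.01  0.009 0.877]
redcap 317 [0.6207 0.0409 0.09  ] 0.09455646545590557
blue 196 [ 0.4685 -0.2995  0.0875] 0.0887127549043163
```

View pics/red.png

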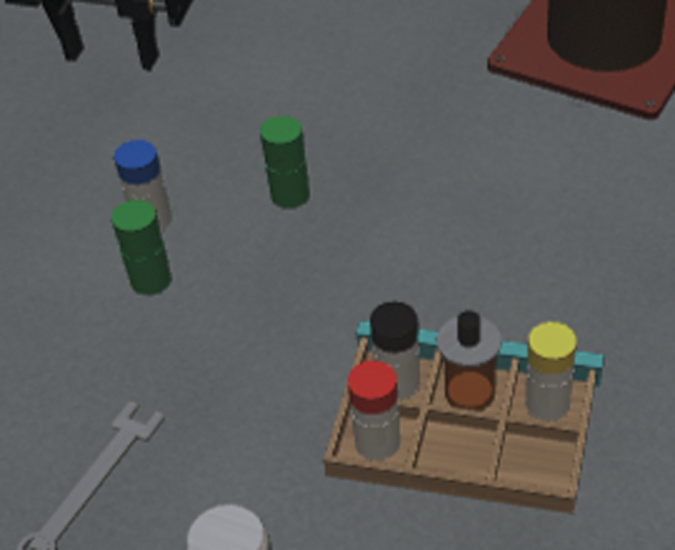

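The red bottle stands behind the black standard (crop (375,415)), and the jar and lid are unchanged. Now I'll grasp blue.

>>> step_arm:
  increments:
    - [0.06,0.05,0.6,0,62]
    - [0,0,1,0,62]
    - [0,0,1,0,62]
    - [0,0,1,0,62]
    - [0,0,1,0,62]
    - [0,0,1,0,62]
    - [0,0,0.53,0,62]
    - [0,0,0,0,62]
    - [0,0,0,0,25]
    - [0,0,0,0,25]
    - [0,0,0,0,25]
    - [0,0,0,0,25]
    - [0,0,0,0,25]
    - [0,0,0,0,25]
  force: 15

```text
clock: 38.3
tcp_pos: [0.4687, -0.3021, 0.047]
tcp_rot: [3.114, 0.411, 0.002]
ft_force: [-0.3, 1.4, 5.8]
gripper_width: 0.455
grip_force: 15.0
```

```bash
python3 go.py .5835 .174 .21
```

```text
clock 38.3 pos [ 0.4687 -0.3021  0.047 ] heading 15.02 z [ 1.1e-03 -9.0e-04 -1.0e+00] grip 0.45463740759172444 14.97496833675541 units [  9.378 -17.196  -6.532] rows 18 each [ 0.521 -0.955 -0.363]
```

>>> step_arm:
  increments:
    - [0,0,-0.5,0,25]
    - [0,0,-1,0,25]
    - [0,0,-1,0,25]
    - [0,0,-1,0,25]
    - [0,0,-1,0,25]
    - [0,0,-1,0,25]
    - [0,0,-0.7,0,25]
    - [0,0,-0.33,0,25]

```text
clock: 39.3
tcp_pos: [0.4683, -0.3019, 0.2105]
tcp_rot: [3.114, 0.411, 0.001]
ft_force: [0.3, 0.3, -0.7]
gripper_width: 0.458
grip_force: 15.0
```

>>> step_arm:
  increments:
    - [0.261,-0.478,0,0,25]
    - [0.521,-0.955,0,0,25]
    - [0.521,-0.955,0,0,25]
    - [0.521,-0.955,0,0,25]
    - [0.521,-0.955,0,0,25]
    - [0.521,-0.955,0,0,25]
    - [0.521,-0.955,0,0,25]
    - [0.521,-0.955,0,0,25]
    - [0.521,-0.955,0,0,25]
    - [0.521,-0.955,0,0,25]
    - [0.521,-0.955,0,0,25]
    - [0.521,-0.955,0,0,25]
    - [0.521,-0.955,0,0,25]
    - [0.521,-0.955,0,0,25]
    - [0.521,-0.955,0,0,25]
    - [0.521,-0.955,0,0,25]
    - [0.521,-0.955,0,0,25]
    - [0.521,-0.955,0,0,25]
    - [0.26,-0.478,0,0,25]
    - [0,0,0,0,25]

```text
clock: 41.8
tcp_pos: [0.5824, 0.175, 0.2084]
tcp_rot: [3.114, 0.413, -0.003]
ft_force: [0.3, -0.4, -1.8]
gripper_width: 0.459
grip_force: 15.0
```

>>> step_arm:
  increments:
    - [0,0,0,0,25]

```text
clock: 41.92
tcp_pos: [0.5827, 0.1736, 0.209]
tcp_rot: [3.114, 0.41, -0.002]
ft_force: [-0.1, -0.2, -1.1]
gripper_width: 0.455
grip_force: 15.0
```

```bash
python3 go.py .5835 .174 .053
```

```text
clock 41.92 pos [0.5827 0.1736 0.209 ] heading 15.01 z [-9.e-04 -6.e-04 -1.e+00] grip 0.455117249300863 14.975641641940456 units [ 0.04  -0.011  6.239] rows 7 each [ 0.006 -0.002  0.891]
```

>>> step_arm:
  increments:
    - [0.03,0,0.5,0,25]
    - [0,0,1,0,25]
    - [0,0,1,0,25]
    - [0,0,1,0,25]
    - [0,0,1,0,25]
    - [0,0,1,0,25]
    - [0,0,0.4,0,25]
    - [0,0,0.15,0,25]
    - [0,0,0.08,0,25]
    - [0,0,0.06,0,25]
    - [0,0,0,0,25]

```text
clock: 43.3
tcp_pos: [0.5843, 0.1745, 0.0553]
tcp_rot: [-3.115, -0.411, -0.002]
ft_force: [-0.0, 0.0, -0.9]
gripper_width: 0.457
grip_force: 15.0
```

>>> step_arm:
  increments:
    - [0,0,0.04,0,25]
    - [0,0,0.04,0,25]
    - [0,0,0.02,0,25]
    - [0,0,0,0,25]

```text
clock: 43.8
tcp_pos: [0.5842, 0.1745, 0.053]
tcp_rot: [-3.115, -0.411, -0.001]
ft_force: [-2.3, -0.9, 6.1]
gripper_width: 0.454
grip_force: 15.0
```

>>> step_arm:
  increments:
    - [0,0,0,0,62]
    - [0,0,0,0,62]
    - [0,0,0,0,62]
    - [0,0,-0.3,0,62]
    - [0,0,-0.8,0,62]
    - [0,0,-1,0,62]
    - [0,0,-1,0,62]
    - [0,0,-1,0,62]
    - [0,0,-1,0,62]
    - [0,0,-1,0,62]
    - [0,0,-1,0,62]
    - [0,0,-1,0,62]
    - [0,0,0,0,62]
    - [0,0,0,0,62]

```text
clock: 45.55
tcp_pos: [0.5836, 0.1743, 0.2545]
tcp_rot: [-3.115, -0.411, 0.0]
ft_force: [-1.3, 0.4, -1.0]
gripper_width: 0.713
grip_force: 0.0
```

Run:
```python
from h import *
p,d=read_camera("scene");w=pts("scene",d)
cv2.imwrite("pics/end.png",cv2.resize(p[80:320,100:420],None,fx=2.4,fy=2.4,interpolation=2)[:,:,::-1])
for n,x,y in(("red",.62,.039),("blue",.5835,.174),("black",.552,.024),("yel",.516,.155)):
    m=(np.hypot(w[...,0]-x,w[...,1]-y)<.035)&(w[...,2]>.083)&(w[...,2]<.1);q=w[m];print(n,m.sum(),((q.min(0)+q.max(0))/2).round(4),np.median(q[:,2]))
```

```text
red 300 [0.6202 0.0397 0.0909] 0.09449804196785738
blue 317 [0.5831 0.1756 0.0911] 0.09474699030784894
black 274 [0.5536 0.0253 0.0915] 0.09455391354660048
yel 290 [0.5156 0.1569 0.0912] 0.09477238882121053
```

View pics/end.png

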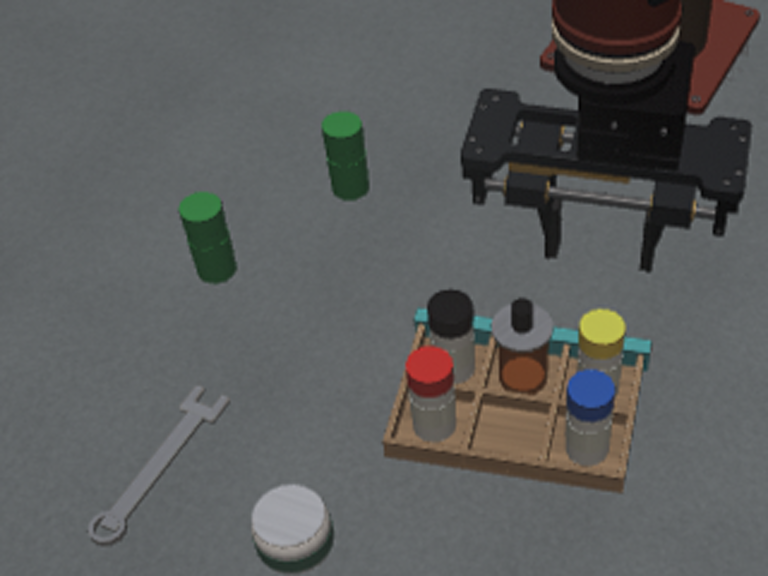

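Everything is in place: red (433,400) is behind black, blue (590,420) is behind yellow, the lidded jar (523,345) is between them, and the gripper is clear. Handing in.

```bash
python3 -c "
from rig import *
print(sign_off())"
```

```text
the job is handed in; nothing more can be done
None
```

The job is handed in at about 45.6 s of the 109 s: the jar with its lid stands between the standards, red is behind black and blue is behind yellow, all upright in the last camera check; the sign-off returned no verdict.

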